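# Feed a cuvette carrier into a covered guide with a push stick

### The arm

A 6-joint arm with a two-finger parallel gripper is mounted at the origin on a cart in front of the work surface, level with it; the furniture and walls round the work are solid. World frame = base frame: x ahead of the robot, y to its left, z up, the work surface at z = 0. Lengths are in m, angles in rad, forces in N, time in s.
With the tool pointing down it reaches from about 0.375 to 0.925 m from the base axis. Payload 5.7 kg.
Tool frame: the origin (TCP) lies at the very end of the fingers, on their centre line; the grasp point (between the pads) lies 19 mm behind it; x points along the fingers, z is the direction in which the jaws open and shut, and the axes are right-handed (so a half turn about x gives the same grasp; the last joint's range is limited). The gripper opens to 85 mm and grips with 20 to 120 N. Pads are 22 mm wide; open, the fingers measure 114 mm over their backs; the gripper's body (76 mm by 85 mm) begins 54 mm behind the grasp point. The pads swing forward as they close: fully open they stand 13 mm farther back than shut.
Start: joints at [1.204, 0.359, 1.51, -0, 1.272, -0.115], TCP at [0.149, 0.581, 0.231] pointing down, gripper open.
Joint ranges: [-2.97, 2.97], [-1.01, 2.36], [0.21, 2.38], [-0.96, 4.11], [0.2, 2.71], [-2.98, 2.98]. Speed limits (rad/s): [2.39, 2.39, 3.14, 3.14, 3.14, 3.14].

### API

Orientations are given as [roll, pitch, yaw] about the fixed x, y, z axes, in that order (R = Rz(yaw) Ry(pitch) Rx(roll)).
In Python, from station import get_state, camera, finish_job gives the robot as it stands. The module is installed in compiled form; this text tells all that it offers.
- The arm moves only by the tool arm_command, never from a script. Its argument "moves" is a list that holds one entry, the list of rows, each a list of 7 numbers: the turn, a rotation vector about the tool's x, y, z scaled (see below), then the shift along the tool's x, y, z scaled (see below), then the closure, from -1 (fully open) to 1 (shut), so that 0 is half open. In form: [[[ax, ay, az, tx, ty, tz, grip], ...]]. A call has 1 to 12 rows; each row is the pose to reach, as a shift and turn from the pose commanded when the call began, along the tool's axes at that moment, turning the shorter way round; what a row does not reach only later rows make up. The controller multiplies each number of a shift by 25 cm and each number of a turn by 180 degrees. A row lasts 1/12 s, in which the tool goes at most 41.7 mm and 7.16 degrees, less where a joint would pass 70% of its speed; a pose out of reach is approached as far as the arm can. A call with a number of a shift or a turn outside -1 to 1 is refused whole. A call with a gripper value outside its range is refused whole. The fingers move at their own pace and stop on an object; "newtons" is the grip in N (left out, the last holds). Time passes only in rows, so rows that repeat a pose let the fingers close. It gives the time, the measured TCP pose, the force and the opening at its end, in the units of the state.
- get_state(): the state, without advancing time (a new reading comes with each control period).
- camera(name): name is "scene" or "top" or "wrist"; returns a dict with "frame" (480x640x3 uint8, blue, green, red), "fx", "fy", "cx", "cy" (pixels), "distortion" ([k1, k2, p1, p2, k3] as OpenCV has them; the pictures are not rectified), "rvec" (rotation vector, rad) and "tvec" (3), from world to camera coordinates, as OpenCV has them. Camera axes: x right, y down, z forward; pixel columns grow to the right and rows downward; lengths in m; the calibration is good to about 2 mm. A picture is of the moment at which its call begins. There is no depth.
- finish_job(): hands the job in, once; it reports no verdict.
The state is a dict: "t": time; "qpos": joint angles; "dq": joint speeds; "joint_torque": joint torques, N m; "tool_pos": TCP position; "tool_rot": TCP orientation; "contact_force": force on the tool from outside, world axes, zero at the start; "torque": the same for the moment, N m; "grip_width": opening from 0.0 (shut) to 1.0 (fully open).
Only numpy, scipy, OpenCV 4.12 (cv2) and the standard library are available. Lean on these libraries where they do the work, as an engineer would, in place of code of your own. Each camera call takes 0.05 s, during which the arm holds its last target. There are 200 camera calls.

### The job

Set the cuvette carrier on the guide's loading apron, lying lengthwise, and with the held push stick feed it through the covered guide channel until it beds on the stop hidden in there; keep it pressed home with a steady 10 to 15 N for a full second, and never shove it with more than 20 N. Then draw the stick right out of the guide and set it down on the worktop, leaving the carrier home. Leave the beaker, bottle and dish alone.

Things in the scene. Friction and masses are not known exactly. Their poses are not given: they have to be found in the camera images.
- guide: Aluminium feed guide fixed to the worktop: base plate 207 long x 94 wide x 10 mm thick, its top is the channel floor. Origin on the worktop below the middle of the tunnel mouth; x = feed direction, y = left looking along it, z up. Plate from x = -72 to +135 mm; from x = -72 to 0 it is an open loading apron, from 0 to +135 a covered tunnel.
- guide_mouth (a point): Middle of the tunnel mouth on the channel floor, 10 mm above the worktop; axes as the guide's. Two steel lead-in wings, 18 mm high, flare from a 30 mm gap at x = 0 to a 54 mm gap at x = -27 mm. Tunnel: side rails 30 mm apart and 28 mm high above the floor, and a clear cover 3 mm thick on them, so nothing can be held from above there.
- guide_tunnel (a point): Point on the channel floor 60 mm past the mouth. A spring shoe in the left rail, 8 to 48 mm past the mouth, makes a drag of 1 to 5 N (to 7 N if the stick also bears down). A stop with a springy rubber face (8 N per mm, 6 mm of give) is clamped with its face 76 to 111 mm past the mouth; its place differs each time, is not measured and must be felt. Push on the stick = drag + load on stop.
- carrier: The cuvette carrier's body; origin in the middle of its underside, axes as point carrier_center.
- carrier_center (a point): Centre of the cuvette carrier, a grey block 54 long (its x) x 28 wide (its y) x 22 mm high (its z) with a clear cuvette lying sunk in its top; 90 g. Lies loose on the worktop right way up, to be gripped across the 28 mm. Either end may go first.
- stick: The push stick's body; origin on its underside, below the grip.
- stick_grip (a point): Where to hold the push stick (white plastic, 100 g): middle of its upright grip block, 36 long (stick's x) x 16 wide (y), top 45 mm above the stick's underside; this point is 28 mm above the underside. A 40 x 40 x 5 mm foot (x = -32 to +8 mm) lets it stand by itself. A bar 12 wide x 12 mm high, flush with the underside, runs forwards along x.
- stick_nose (a point): Middle of the stick's flat end face, 140 mm ahead of the grip along the stick's x and 6 mm above the underside; the nose is 22 wide x 12 mm high. Guide the stick level with its underside about 6 mm above the channel floor, so that it does not rub there: rubbing is felt by the hand too but does not press the carrier.
- beaker: Bystander: glass beaker 73 mm wide, 93 mm high; origin under its centre.
- reagent: Bystander: reagent bottle 60 mm wide, 125 mm high; origin under its centre.
- dish: Bystander: petri dish 60 mm wide, 15 mm high; origin under its centre.
Things that resemble listed ones, but are neither listed nor needed, are in the scene too. Of the things that look like the carrier, the larger one is meant.

How it is judged:
By the outcome, as a careful person would: the job done as asked, in the order asked, and still so for the second after the job is handed in, with the robot touching nothing.
It also fails if it takes over 72 s, if anything falls off the work surface, if the arm or the gripper's body presses on something with over 40 N, if the wrist force passes 120 N, or if a joint passes its speed limit or range.

## Working session

There is one attempt and no reset: what is moved stays moved. The work goes in short steps, Python scripts to look and compute and a tool call to move; the robot and the scene stay as the last step left them, time stands still between calls to the robot, and variables do not carry over. Pictures are saved under pics/ and viewed, about 8 in all and at most 12, crops included, and the job is handed in when it is done.

Besides the shell and the picture viewer there is one more tool, called after "Call:" by a JSON object that holds its "api" and its "payload". arm_command: Moves the arm, as the interface text tells. Shifts and turns lie within -1 to 1; 1 stands for 25 cm of shift or 180 degrees of turn. Its arguments: {"type":"object","properties":{"moves":{"type":"array","items":{"type":"array","items":{"type":"array","items":{"type":"number"}}}},"newtons":{"type":"number"}},"required":["moves"]}

```bash
mkdir -p pics
python3 - <<'E'
from station import get_state,camera
import cv2
s=get_state()
for k in s: print(k,s[k])
for n in("top","scene"):
    c=camera(n); cv2.imwrite(f"pics/{n}1.png",c["frame"]); print({k:v for k,v in c.items() if k!="frame"})
E
```

```text
t 0.0
qpos [ 1.20388299e+00  3.59488572e-01  1.51143467e+00  1.26053214e-05
  1.27247421e+00 -1.15102380e-01]
dq [0.0011443  0.00115649 0.00141853 0.00021112 0.00027123 0.00083016]
joint_torque [ 2.37469707e-03 -5.27615118e+01 -2.78627157e+01  1.57480855e-05
  1.31869898e-02 -2.78543388e-05]
tool_pos [0.14925754 0.58044733 0.2304625 ]
tool_rot [ 3.01981824  1.56899149 -1.94438541]
contact_force [ 0.87477066 -0.44778927 -0.49048384]
torque [0.02728205 0.02709951 0.03559263]
grip_width 1.0036635841658255
{'fx': 527.6358982476127, 'fy': 527.6358982476127, 'cx': 319.6202957623963, 'cy': 238.73179656938066, 'distortion': array([-0.15677112,  0.        ,  0.        ,  0.        ,  0.        ]), 'rvec': array([ 2.13094354, -2.12853591,  0.19831712]), 'tvec': array([0.0826389, 0.6116871, 1.0479694])}
{'fx': 440.3956886440733, 'fy': 440.3956886440733, 'cx': 317.879691042885, 'cy': 238.93964282624975, 'distortion': array([0.03128929, 0.        , 0.        , 0.        , 0.        ]), 'rvec': array([ 2.1081594 , -1.23313201,  0.49061681]), 'tvec': array([-0.23410836,  0.45522886,  0.55693383])}
```

View pics/top1.png

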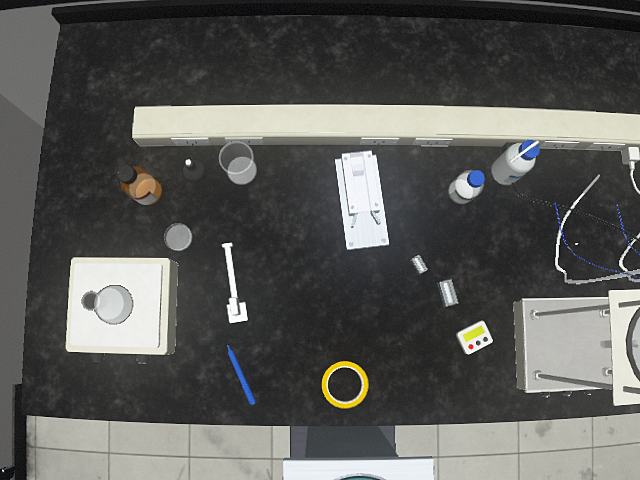

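View pics/scene1.png

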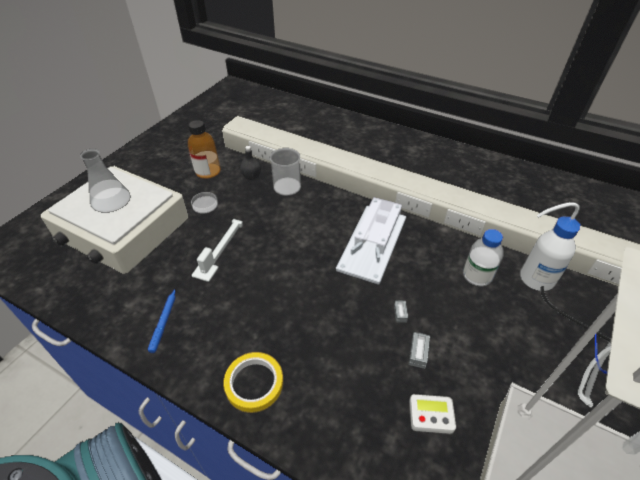

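Top view: the guide is at (362,200) with its mouth facing the robot and the stick at (233,285), nose up at (227,245). There are two carrier look-alikes, a small one at (419,264) and a larger one at (448,292). The larger one fits the description, so I'll confirm it in an enlarged crop.

```bash
cat > h.py <<'E'
import numpy as np,cv2
from station import get_state,camera
from scipy.spatial.transform import Rotation as Ro
def K(c): return np.array([[c["fx"],0,c["cx"]],[0,c["fy"],c["cy"]],[0,0,1]])
def w(c,uv,z):
    "pixels -> world points at height z"
    n=cv2.undistortPoints(np.array(uv,float).reshape(-1,1,2),K(c),c["distortion"]).reshape(-1,2)
    R=cv2.Rodrigues(c["rvec"])[0]; o=-R.T@c["tvec"]
    d=np.c_[n,np.ones(len(n))]@R
    return o+d*((z-o[2])/d[:,2])[:,None]
def p(c,P): return cv2.projectPoints(np.array(P,float).reshape(-1,1,3),c["rvec"],c["tvec"],K(c),c["distortion"])[0].reshape(-1,2)
E
python3 - <<'E'
from h import *
c=camera("top");f=c["frame"]
print(p(c,[get_state()["tool_pos"],[0,0,0],[.5,0,0],[.5,.3,0]]).round(0).tolist())
R=cv2.Rodrigues(c["rvec"])[0]; print("cam",-R.T@c["tvec"])
for n,q in dict(guide=(362,200),grip=(236,308),nose=(227,245),car=(448,292),small=(419,264)).items(): print(n,w(c,[q],.02).round(3))
def crop(x,y,wd,h,s): return cv2.resize(f[y:y+h,x:x+wd],None,fx=s,fy=s,interpolation=cv2.INTER_CUBIC)
im=np.zeros((600,800,3),np.uint8)
im[:600,:300]=crop(325,140,75,120,5)[:600,:300] if 0 else cv2.resize(f[140:260,325:400],(375,600),interpolation=cv2.INTER_CUBIC)[:,:300]
im[:600,:375]=cv2.resize(f[140:260,325:400],(375,600),interpolation=cv2.INTER_CUBIC)   #5x
im[:300,375:725]=crop(400,250,70,60,5) #5x
im[300:600,375:]=cv2.rotate(cv2.resize(f[235:327,205:265],(300,460),interpolation=cv2.INTER_CUBIC),cv2.ROTATE_90_CLOCKWISE)[:, :425] if 0 else cv2.resize(cv2.rotate(f[238:323,205:265],cv2.ROTATE_90_CLOCKWISE),(425,300),interpolation=cv2.INTER_CUBIC)
cv2.imwrite("pics/crop1.png",im)
E
```

```text
[[38.0, 478.0], [359.0, 530.0], [358.0, 294.0], [220.0, 294.0]]
cam [0.4141129  0.08948659 1.14005825]
guide [[ 0.704 -0.01   0.02 ]]
grip [[0.468 0.26  0.02 ]]
nose [[0.604 0.283 0.02 ]]
car [[ 0.502 -0.192  0.02 ]]
small [[ 0.563 -0.131  0.02 ]]
```

View pics/crop1.png

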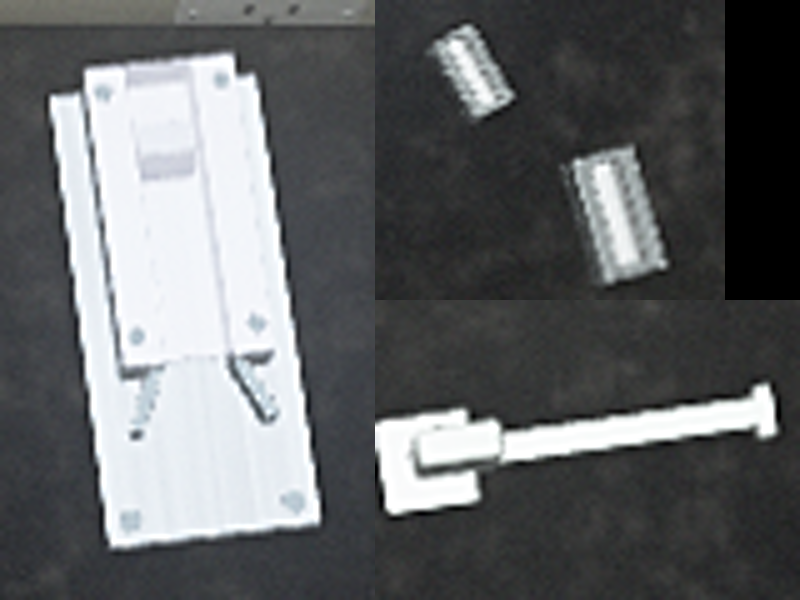

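The crop confirms it: the block at crop (620,215), original (449,293), is clearly the larger one, so it is the carrier. The small one at (419,264) is the decoy. Next I fit poses by matching silhouettes.

```bash
cat > fit.py <<'E'
from h import *
from scipy.optimize import minimize
def box(x0,x1,y0,y1,z0,z1): return np.array([[x,y,z] for x in(x0,x1) for y in(y0,y1) for z in(z0,z1)])/1000
CAR=lambda q:[box(-27,27,-14,14,0,22)]
STK=lambda q:[box(-32,8,-20,20,0,5),box(-18,18,-8,8,0,45),box(0,140,-6,6,0,12),box(134,140,-11,11,0,12)]
GUI=lambda q:[box(-72,135,-47,47,0,10),box(0,135,-q[3]*1000,q[3]*1000,10,41)]
def fit(c,model,q0,roi,thr,S=6):
    x,y,X,Y=roi; g=cv2.cvtColor(c["frame"],cv2.COLOR_BGR2GRAY)[y:Y,x:X]
    m=(cv2.resize(g,None,fx=S,fy=S,interpolation=cv2.INTER_CUBIC)>thr)
    m=m.astype(np.uint8); n,l,st,_=cv2.connectedComponentsWithStats(m); m=(l==1+st[1:,4].argmax()).astype(np.uint8)
    m=cv2.morphologyEx(m,cv2.MORPH_CLOSE,np.ones((5*S//2,)*2,np.uint8)); m=cv2.GaussianBlur(m.astype(np.float32),(0,0),S/2)
    def render(q):
        r=np.zeros(m.shape,np.uint8); R=Ro.from_euler("z",q[2]).as_matrix()
        for b in model(q):
            u=(p(c,b@R.T+[q[0],q[1],0])-[x,y]+.5)*S-.5
            cv2.fillConvexPoly(r,(cv2.convexHull(u.astype(np.float32))*16).round().astype(int),1,shift=4)
        return r
    f=lambda q:np.sum((cv2.GaussianBlur(render(q).astype(np.float32),(0,0),S/2)-m)**2)
    q0=np.array(q0,float); sx=np.vstack([q0]+[q0+d for d in np.diag([.008,.008,.1,.006][:len(q0)])])
    for _ in range(3):
        r=minimize(f,q0,method="Nelder-Mead",options=dict(initial_simplex=sx,xatol=1e-5,fatol=.1)); q0=r.x; sx=np.vstack([q0]+[q0-d*.4 for d in np.diag([.008,.008,.1,.006][:len(q0)])])
    d=np.dstack([m*255,render(r.x)*255,m*0]).astype(np.uint8)
    return r.x,r.fun/m.sum(),d
E
python3 - <<'E'
from fit import *
c=camera("top"); D=[]
for n,M,q,roi,t in(("car",CAR,[.502,-.192,.2],(430,272,468,312),75),("stk",STK,[.468,.26,.16],(212,232,256,330),110),("gui",GUI,[.68,0,.12,.03],(328,140,396,254),110)):
    q,e,d=fit(c,M,q,roi,t); print(n,q.round(4),round(e,3)); D.append(d)
H=max(d.shape[0] for d in D); im=np.hstack([cv2.copyMakeBorder(d,0,H-d.shape[0],0,6,0) for d in D])
cv2.imwrite("pics/fit.png",cv2.resize(im,None,fx=.75,fy=.75)); print(im.shape)
E
```

```text
car [ 0.5017 -0.1942  0.2666] 0.037
stk [0.4719 0.2633 0.1711] 0.012
gui [ 0.6749 -0.0132  0.1193  0.0328] 0.001
(684, 918, 3)
```

View pics/fit.png

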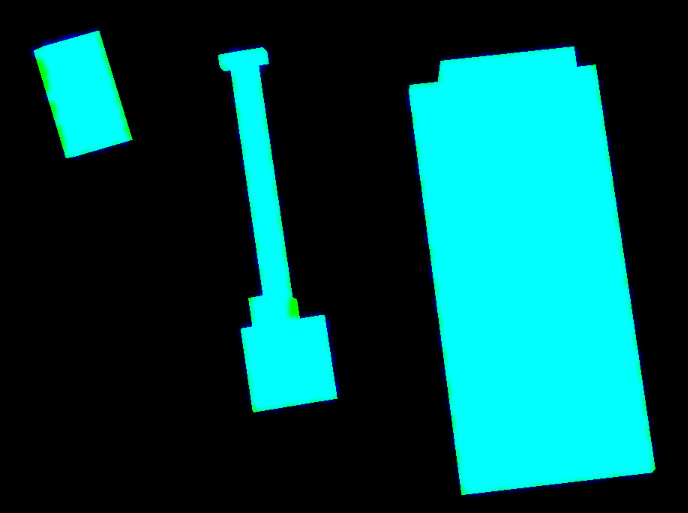

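Fits agree closely with the known sizes: carrier (0.502, -0.194, yaw 0.267), stick grip (0.472, 0.263, yaw 0.171), guide mouth (0.675, -0.013, yaw 0.119).

```bash
cat > plan.py <<'E'
from h import *
import sys
def goal(yaw,s):  # tool x down, tool z = s * left of heading
    z=s*np.array([-np.sin(yaw),np.cos(yaw),0]); x=np.array([0,0,-1.]); return np.c_[x,np.cross(z,x),z]
def plan(wps,start=None):
    st=get_state(); P,R=np.array(st["tool_pos"]),Ro.from_euler("xyz",st["tool_rot"]).as_matrix()
    if start: P,R=start
    print("t",round(st["t"],2),"F",np.round(st["contact_force"],2),"grip",round(st["grip_width"],3),"pos",P.round(4),"q",np.round(st["qpos"],2))
    for x,y,z,yaw in wps:
        v=min((Ro.from_matrix(R.T@goal(yaw,s)).as_rotvec() for s in(1,-1)),key=np.linalg.norm)
        t=R.T@(np.array([x,y,z])-P)
        print((v/np.pi).round(4).tolist(),(t/.25).round(4).tolist(),"rows",round(max(np.linalg.norm(t)/.0417,np.degrees(np.linalg.norm(v))/7.16),1))
if __name__=="__main__": plan(eval(sys.argv[1]))
E
python3 plan.py "[(.39,.40,.2,.267),(.50,.17,.2,.267),(.5017,-.04,.2,.267),(.5017,-.194,.16,.267)]"
python3 -c "
from plan import *
R=Ro.from_euler('xyz',get_state()['tool_rot']).as_matrix();print(R.round(3))"
```

```text
t 0.2 F [-0.73 -0.14  0.52] grip 0.998 pos [0.1493 0.5807 0.2307] q [ 1.2   0.36  1.51  0.    1.27 -0.12]
[-0.1651, -0.0004, -0.0001] [0.1233, -1.1124, -0.4599] rows 7.3
[-0.1651, -0.0004, -0.0001] [0.1242, -1.7677, -1.2412] rows 13.0
[-0.1651, -0.0004, -0.0001] [0.1252, -1.9836, -2.053] rows 17.1
[-0.1651, -0.0004, -0.0001] [0.2859, -2.1371, -2.6494] rows 20.5
[[-0.    -0.968  0.249]
 [-0.001  0.249  0.968]
 [-1.     0.    -0.001]]
```

Call:
{"api": "arm_command", "payload": {"moves": [[[-0.165, 0, 0, 0.12, -1, -0.45, -1], [-0.165, 0, 0, 0.12, -1, -0.45, -1], [-0.165, 0, 0, 0.12, -1, -0.45, -1], [-0.165, 0, 0, 0.12, -1, -0.45, -1], [-0.165, 0, 0, 0.12, -1, -0.45, -1], [-0.165, 0, 0, 0.12, -1, -0.45, -1], [-0.165, 0, 0, 0.12, -1, -0.45, -1], [-0.165, 0, 0, 0.12, -1, -0.45, -1]]]}}

```text
t: 0.87
tool_pos: [0.3682, 0.4058, 0.2005]
tool_rot: [-2.803, 1.568, -0.971]
contact_force: [-0.3, -0.5, -0.4]
grip_width: 1.003
```

```bash
python3 plan.py "[(.50,.17,.2,.267),(.5017,-.04,.2,.267),(.5017,-.194,.16,.267)]"
```

```text
t 0.87 F [-0.33 -0.48 -0.44] grip 1.003 pos [0.3682 0.4058 0.2005] q [ 0.71  0.32  1.66 -0.    1.17 -1.12]
[-0.0016, -0.001, 0.0003] [0.0055, -0.2649, -1.0474] rows 6.5
[-0.0016, -0.001, 0.0003] [0.0078, -0.0538, -1.8605] rows 11.2
[-0.0016, -0.001, 0.0003] [0.1694, 0.1059, -2.4549] rows 14.8
```

Call:
{"api": "arm_command", "payload": {"moves": [[[-0.002, 0, 0, 0.005, -0.26, -1, -1], [-0.002, 0, 0, 0.005, -0.26, -1, -1], [-0.002, 0, 0, 0.005, -0.26, -1, -1], [-0.002, 0, 0, 0.005, -0.26, -1, -1], [-0.002, 0, 0, 0.005, -0.26, -1, -1], [-0.002, 0, 0, 0.005, -0.26, -1, -1], [-0.002, 0, 0, 0.005, -0.26, -1, -1]]]}}

```text
t: 1.45
tool_pos: [0.4952, 0.1813, 0.2003]
tool_rot: [-2.573, 1.568, -0.732]
contact_force: [0.2, 1.6, 0.4]
grip_width: 1.0
```

Call:
{"api": "arm_command", "payload": {"moves": [[[0, 0, 0, 0.08, 0.2, -0.9, -0.3], [0, 0, 0, 0.08, 0.2, -0.9, -0.3], [0, 0, 0, 0.08, 0.2, -0.9, -0.3], [0, 0, 0, 0.08, 0.2, -0.9, -0.3], [0, 0, 0, 0.08, 0.2, -0.9, -0.3], [0, 0, 0, 0.08, 0.2, -0.9, -0.3], [0, 0, 0, 0.08, 0.2, -0.9, -0.3]]]}}

```text
t: 2.03
tool_pos: [0.5051, -0.0481, 0.1798]
tool_rot: [2.959, 1.569, -1.484]
contact_force: [-0.0, -0.8, -0.9]
grip_width: 0.65
```

```bash
python3 plan.py "[(.5017,-.194,.16,.267),(.5017,-.194,.12,.267)]"
```

```text
t 2.03 F [-0.   -0.76 -0.91] grip 0.65 pos [ 0.5051 -0.0481  0.1798] q [-0.23  0.28  1.77 -0.    1.09 -2.07]
[0.0006, -0.0005, -0.0001] [0.08, 0.168, -0.5589] rows 3.5
[0.0006, -0.0005, -0.0001] [0.24, 0.168, -0.5586] rows 3.8
```

Call:
{"api": "arm_command", "payload": {"moves": [[[0, 0, 0, 0.08, 0.168, -0.559, -0.3], [0, 0, 0, 0.08, 0.168, -0.559, -0.3], [0, 0, 0, 0.08, 0.168, -0.559, -0.3], [0, 0, 0, 0.08, 0.168, -0.559, -0.3], [0, 0, 0, 0.08, 0.168, -0.559, -0.3], [0, 0, 0, 0.08, 0.168, -0.559, -0.3]]]}}

```text
t: 2.53
tool_pos: [0.5018, -0.1901, 0.1598]
tool_rot: [0.255, 1.57, 2.097]
contact_force: [-1.0, 0.4, -0.2]
grip_width: 0.654
```

```bash
python3 - <<'E'
from fit import *
c=camera("wrist"); f=c["frame"].copy()
b=CAR(0)[0]; R=Ro.from_euler("z",.2666).as_matrix()
u=p(c,b@R.T+[.5017,-.1942,0]); print(u.round(0).tolist())
cv2.polylines(f,[cv2.convexHull(u.astype(np.float32)).astype(int)],True,(0,0,255),1)
cv2.imwrite("pics/w1.png",f)
E
python3 plan.py "[(.5017,-.194,.003,.267)]"
```

```text
[[302.0, 184.0], [301.0, 189.0], [335.0, 184.0], [336.0, 189.0], [303.0, 244.0], [302.0, 253.0], [334.0, 244.0], [335.0, 253.0]]
t 2.58 F [ 0.08  1.52 -0.19] grip 0.649 pos [ 0.5017 -0.1891  0.1599] q [-0.49  0.35  1.73  0.    1.06 -2.33]
[0.0017, 0.0004, -0.0001] [0.6274, 0.0051, -0.0198] rows 3.8
```

View pics/w1.png

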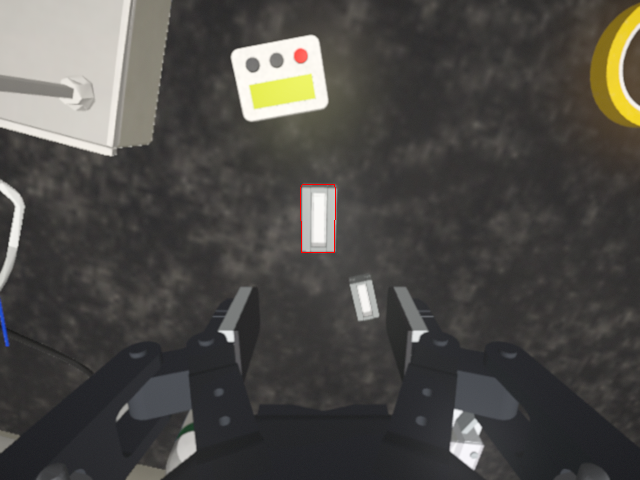

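The wrist view confirms the carrier at (319,218), with the projected model outline matching it. The decoy at (364,297) is clear of the fingers. I'll descend.

Call:
{"api": "arm_command", "payload": {"moves": [[[0.002, 0, 0, 0.4, 0.005, -0.02, -0.3], [0.002, 0, 0, 0.4, 0.005, -0.02, -0.3], [0.002, 0, 0, 0.5, 0.005, -0.02, -0.3], [0.002, 0, 0, 0.56, 0.005, -0.02, -0.3], [0.002, 0, 0, 0.56, 0.005, -0.02, -0.3], [0.002, 0, 0, 0.56, 0.005, -0.02, -0.3]]]}}

```text
t: 3.08
tool_pos: [0.5016, -0.1934, 0.0197]
tool_rot: [0.714, 1.568, 2.553]
contact_force: [-0.2, 0.8, 0.7]
grip_width: 0.65
```

```bash
python3 plan.py "[(.5017,-.194,.003,.267)]"
```

```text
t 3.08 F [-0.23  0.83  0.69] grip 0.65 pos [ 0.5016 -0.1934  0.0197] q [-0.5   0.55  1.84  0.    0.75 -2.34]
[0.0004, 0.0006, -0.0005] [0.067, 0.0, -0.0026] rows 0.4
```

Call:
{"api": "arm_command", "payload": {"moves": [[[0, 0, 0, 0.033, 0, 0, -0.3], [0, 0, 0, 0.066, 0, 0, -0.3], [0, 0, 0, 0.066, 0, 0, -0.3], [0, 0, 0, 0.066, 0, 0, 0.8], [0, 0, 0, 0.066, 0, 0, 0.8], [0, 0, 0, 0.066, 0, 0, 0.8], [0, 0, 0, 0.066, 0, 0, 0.8], [0, 0, 0, 0.066, 0, 0, 0.8], [0, 0, 0, 0.066, 0, 0, 0.8]]], "newtons": 35}}

```text
t: 3.83
tool_pos: [0.5024, -0.1958, 0.0043]
tool_rot: [-2.384, 1.57, -0.547]
contact_force: [-0.4, 0.6, 6.9]
grip_width: 0.314
```

Call:
{"api": "arm_command", "payload": {"moves": [[[0, 0, 0, -0.1, 0, 0, 0.8], [0, 0, 0, -0.3, 0, 0, 0.8], [0, 0, 0, -0.4, 0, 0, 0.8], [0, 0, 0, -0.4, 0, 0, 0.8], [0, 0, 0, -0.4, 0, 0, 0.8]]]}}

```text
t: 4.25
tool_pos: [0.5036, -0.1964, 0.1057]
tool_rot: [-2.36, 1.566, -0.523]
contact_force: [-0.1, 0.1, -2.3]
grip_width: 0.323
```

```bash
cat >> h.py <<'E'
G=(.6749,-.0132,.1193)
def g2w(x,y=0): c,s=np.cos(G[2]),np.sin(G[2]); return G[0]+c*x-s*y,G[1]+s*x+c*y
E
python3 -c "
from plan import *
a=g2w(-.043);b=g2w(-.12); plan([(*b,.1,G[2]),(*a,.1,G[2]),(*a,.02,G[2])])
c=camera('wrist');cv2.imwrite('pics/w2.png',c['frame'])"
```

```text
t 4.25 F [-0.13  0.06 -2.29] grip 0.323 pos [ 0.5036 -0.1964  0.1057] q [-0.5   0.42  1.78 -0.    0.94 -2.34]
[0.0468, -0.0011, 0.0013] [0.022, -0.3791, 0.5971] rows 4.2
[0.0468, -0.0011, 0.0013] [0.0233, -0.6838, 0.5519] rows 5.3
[0.0468, -0.0011, 0.0013] [0.3433, -0.6826, 0.5531] rows 5.7
```

View pics/w2.png

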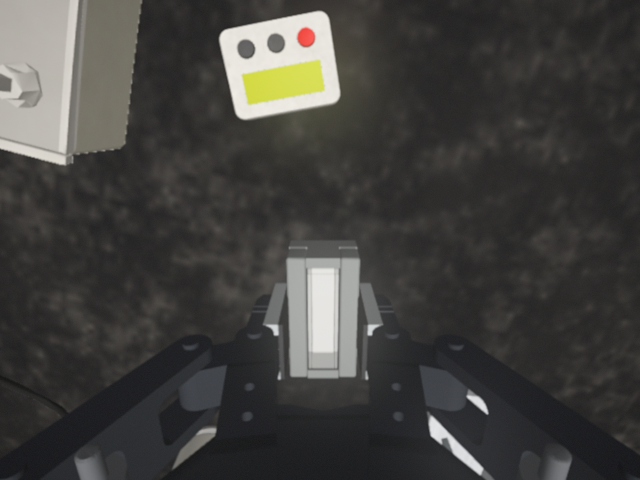

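Carrier held squarely (opening 0.323 ≈ 27.5 mm), seen at (323,310) between the pads. Moving it over the apron.

Call:
{"api": "arm_command", "payload": {"moves": [[[0.047, -0.001, 0.001, 0.023, -0.38, 0.597, 0.8], [0.047, -0.001, 0.001, 0.023, -0.38, 0.597, 0.8], [0.047, -0.001, 0.001, 0.023, -0.38, 0.597, 0.8], [0.047, -0.001, 0.001, 0.023, -0.38, 0.597, 0.8], [0.047, -0.001, 0.001, 0.023, -0.684, 0.552, 0.8], [0.047, -0.001, 0.001, 0.023, -0.684, 0.552, 0.8], [0.047, -0.001, 0.001, 0.023, -0.684, 0.552, 0.8], [0.047, -0.001, 0.001, 0.023, -0.684, 0.552, 0.8], [0.047, -0.001, 0.001, 0.023, -0.684, 0.552, 0.8]]]}}

```text
t: 5.05
tool_pos: [0.6285, -0.017, 0.0955]
tool_rot: [1.13, 1.562, 2.82]
contact_force: [-0.9, -0.5, -1.3]
grip_width: 0.319
```

```bash
python3 -c "
from plan import *
a=g2w(-.043); print(a); plan([(*a,.02,G[2]),(*a,.0143,G[2])])"
```

```text
(np.float64(0.6322056357803773), np.float64(-0.018317740114756766))
t 5.05 F [-0.89 -0.52 -1.3 ] grip 0.319 pos [ 0.6285 -0.017   0.0955] q [-0.14  0.54  1.57  0.    1.03 -1.83]
[0.0, 0.0012, -0.0026] [0.3019, -0.0164, -0.008] rows 1.8
[0.0, 0.0012, -0.0026] [0.3247, -0.0166, -0.0081] rows 1.9
```

Call:
{"api": "arm_command", "payload": {"moves": [[[0, 0.001, -0.002, 0.15, -0.014, -0.008, 0.8], [0, 0.001, -0.002, 0.25, -0.014, -0.008, 0.8], [0, 0.001, -0.002, 0.29, -0.014, -0.008, 0.8], [0, 0.001, -0.002, 0.29, -0.014, -0.008, 0.8], [0, 0.001, -0.002, 0.29, -0.014, -0.008, 0.8]]]}}

```text
t: 5.47
tool_pos: [0.6325, -0.019, 0.0249]
tool_rot: [-0.876, 1.57, 0.813]
contact_force: [-0.6, -1.1, -0.0]
grip_width: 0.322
```

```bash
python3 -c "
from plan import *
a=g2w(-.043); print(a); plan([(*a,.0143,G[2])])
c=camera('wrist');cv2.imwrite('pics/w3.png',c['frame'])"
```

```text
(np.float64(0.6322056357803773), np.float64(-0.018317740114756766))
t 5.47 F [-0.57 -1.08 -0.01] grip 0.322 pos [ 0.6325 -0.019   0.0249] q [-0.14  0.64  1.62  0.    0.89 -1.83]
[-0.0004, 0.0001, 0.0001] [0.0424, 0.0009, 0.003] rows 0.3
```

View pics/w3.png

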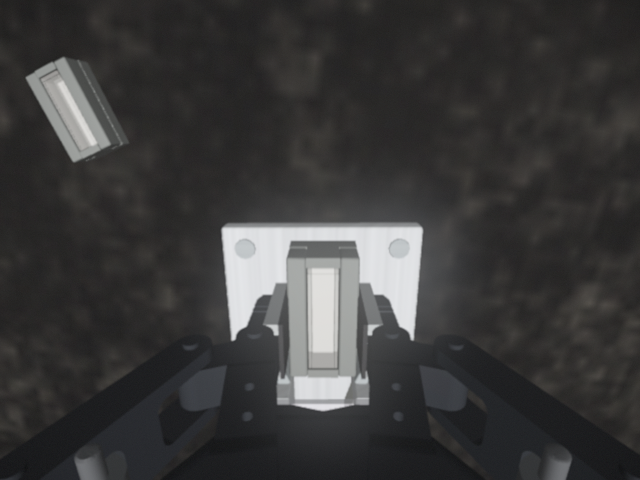

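Carrier at (323,310) is centred above the apron plate (223–422 wide) and parallel to it. I'll lower it and release.

Call:
{"api": "arm_command", "payload": {"moves": [[[0, 0, 0, 0.02, 0.001, 0.003, 0.8], [0, 0, 0, 0.036, 0.001, 0.003, 0.8], [0, 0, 0, 0.04, 0.001, 0.003, 0.8], [0, 0, 0, 0.042, 0.001, 0.003, 0.8], [0, 0, 0, 0.042, 0.001, 0.003, 0.8]]]}}

```text
t: 5.93
tool_pos: [0.6338, -0.0179, 0.015]
tool_rot: [-1.7, 1.568, -0.01]
contact_force: [-0.1, 0.4, -1.1]
grip_width: 0.322
```

Call:
{"api": "arm_command", "payload": {"moves": [[[0, 0, 0, 0, 0, 0, -0.1], [0, 0, 0, 0, 0, 0, -0.1], [0, 0, 0, 0, 0, 0, -0.1], [0, 0, 0, 0, 0, 0, -0.1], [0, 0, 0, -0.2, 0, 0, -0.1], [0, 0, 0, -0.5, 0, 0, -0.1], [0, 0, 0, -0.5, 0, 0, -0.1], [0, 0, 0, -0.5, 0, 0, -0.1], [0, 0, 0, -0.5, 0, 0, -0.1]]]}}

```text
t: 6.68
tool_pos: [0.6359, -0.0183, 0.1433]
tool_rot: [-1.788, 1.561, -0.098]
contact_force: [-1.8, -0.4, 0.1]
grip_width: 0.548
```

```bash
python3 -c "
from plan import *
c=camera('wrist');cv2.imwrite('pics/w4.png',c['frame'])
plan([(.56,.12,.16,.171),(.472,.2633,.12,.171),(.4719,.2633,.025,.1711)])"
```

```text
t 6.73 F [ 0.11 -0.75 -0.45] grip 0.548 pos [ 0.634 -0.018  0.141] q [-0.14  0.49  1.53  0.    1.11 -1.83]
[-0.0166, -0.0004, 0.0017] [-0.0777, 0.2281, 0.5833] rows 3.8
[-0.0166, -0.0004, 0.0017] [0.0801, 0.5105, 1.1943] rows 7.8
[-0.0166, -0.0004, 0.0017] [0.4601, 0.5129, 1.1948] rows 8.3
```

View pics/w4.png

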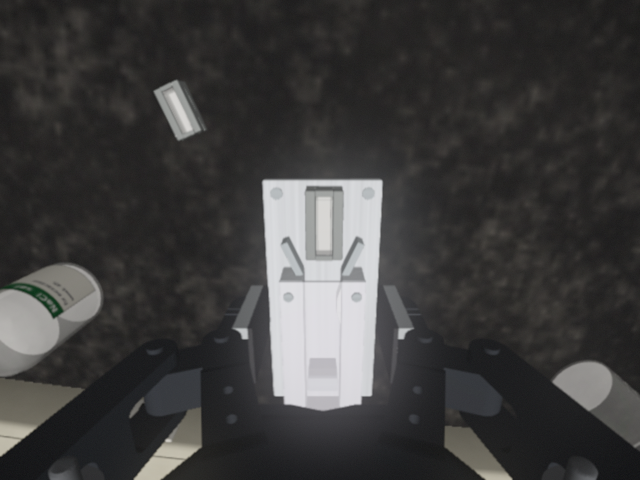

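Carrier sits at (323,223) on the apron, straight and just ahead of the wings. Next is the stick.

Call:
{"api": "arm_command", "payload": {"moves": [[[-0.017, 0, 0.001, -0.08, 0.4, 0.9, -0.1], [-0.017, 0, 0.001, -0.08, 0.4, 0.9, -0.1], [-0.017, 0, 0.001, -0.08, 0.4, 0.9, -0.1], [-0.017, 0, 0.001, -0.08, 0.4, 0.9, -0.1], [-0.017, 0, 0.001, -0.08, 0.4, 0.9, -0.1], [-0.017, 0, 0.001, -0.08, 0.4, 0.9, -0.1], [-0.017, 0, 0.001, -0.08, 0.4, 0.9, -0.1], [-0.017, 0, 0.001, -0.08, 0.4, 0.9, -0.1]]]}}

```text
t: 7.4
tool_pos: [0.5048, 0.1949, 0.1579]
tool_rot: [1.756, 1.567, -2.781]
contact_force: [-0.3, -0.4, 0.0]
grip_width: 0.551
```

```bash
python3 -c "
from plan import *
plan([(.472,.2633,.1,.171),(.4719,.2633,.01,.1711)])
c=camera('top'); 
for z in(.01,.03):
  for v in (175.6,172,167):
    q=w(c,[(358,v)],z)[0]-[*G[:2],0]; print(z,v,round(q[0]*np.cos(G[2])+q[1]*np.sin(G[2]),4))"
```

```text
t 7.4 F [-0.27 -0.42  0.03] grip 0.551 pos [0.5048 0.1949 0.1579] q [ 0.24  0.36  1.72 -0.    1.07 -1.51]
[0.0017, -0.0002, -0.0012] [0.2317, 0.0804, 0.2926] rows 2.3
[0.0016, -0.0002, -0.0012] [0.5917, 0.0794, 0.293] rows 4.0
0.01 175.6 0.089
0.01 172 0.0973
0.01 167 0.1089
0.03 175.6 0.083
0.03 172 0.0912
0.03 167 0.1026
```

Call:
{"api": "arm_command", "payload": {"moves": [[[0.001, 0, -0.001, 0.22, 0.08, 0.293, -0.1], [0.001, 0, -0.001, 0.22, 0.08, 0.293, -0.1], [0.001, 0, -0.001, 0.22, 0.08, 0.293, -0.1], [0.001, 0, -0.001, 0.22, 0.08, 0.293, -0.1], [0.001, 0, -0.001, 0.35, 0.08, 0.293, -0.1], [0.001, 0, -0.001, 0.35, 0.08, 0.293, -0.1], [0.001, 0, -0.001, 0.35, 0.08, 0.293, -0.1]]]}}

```text
t: 8.03
tool_pos: [0.4749, 0.2604, 0.0712]
tool_rot: [2.94, 1.569, -1.605]
contact_force: [-0.1, -1.1, 0.6]
grip_width: 0.553
```

Run:
```python
from fit import *
from plan import plan
plan([(.4719,.2633,.010,.1711)])
c=camera("wrist"); f=c["frame"].copy()
R=Ro.from_euler("z",.1711).as_matrix()
for b in STK(0):
    u=p(c,b@R.T+[.4719,.2633,0]); cv2.polylines(f,[cv2.convexHull(u.astype(np.float32)).astype(int)],True,(0,0,255),1)
cv2.imwrite("pics/w5.png",f)
```

```text
t 8.03 F [-0.14 -1.11  0.62] grip 0.553 pos [0.4749 0.2604 0.0712] q [ 0.38  0.47  1.8  -0.    0.87 -1.36]
[-0.001, -0.0005, -0.0001] [0.2449, 0.0099, 0.0138] rows 1.5
```

View pics/w5.png

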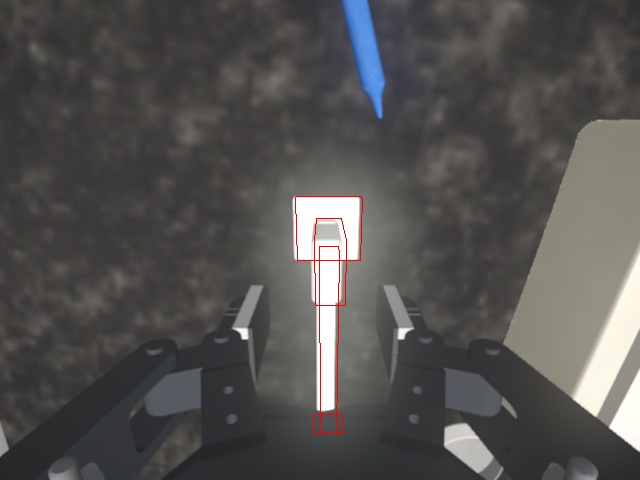

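Stick foot at (328,228), bar running down to (327,410). It sits within about 1 mm of the model and well between the fingers. I'll descend and grip firmly.

Call:
{"api": "arm_command", "payload": {"moves": [[[-0.001, 0, 0, 0.1, 0.01, 0.012, -0.1], [-0.001, 0, 0, 0.2, 0.01, 0.012, -0.1], [-0.001, 0, 0, 0.243, 0.01, 0.012, -0.1], [-0.001, 0, 0, 0.243, 0.01, 0.012, -0.1], [-0.001, 0, 0, 0.243, 0.01, 0.012, -0.1], [-0.001, 0, 0, 0.243, 0.01, 0.012, -0.1]]], "newtons": 90}}

```text
t: 8.58
tool_pos: [0.4735, 0.265, 0.0126]
tool_rot: [-1.577, 1.566, 0.165]
contact_force: [-0.5, -0.2, -0.4]
grip_width: 0.551
```

Call:
{"api": "arm_command", "payload": {"moves": [[[0, 0, 0, 0, 0, 0, 0.9], [0, 0, 0, 0, 0, 0, 0.9], [0, 0, 0, 0, 0, 0, 0.9], [0, 0, 0, 0, 0, 0, 0.9], [0, 0, 0, 0, 0, 0, 0.9], [0, 0, 0, 0, 0, 0, 0.9], [0, 0, 0, 0, 0, 0, 0.9]]], "newtons": 90}}

```text
t: 9.17
tool_pos: [0.4731, 0.2652, 0.0124]
tool_rot: [-1.587, 1.566, 0.156]
contact_force: [-0.4, -0.8, 6.6]
grip_width: 0.175
```

```bash
python3 -c "
from plan import *
a=g2w(-.27); b=g2w(-.22)
plan([(.472,.2633,.1,G[2]),(*a,.1,G[2]),(*b,.0255,G[2])])"
```

```text
t 9.17 F [-0.38 -0.76  6.65] grip 0.175 pos [0.4731 0.2652 0.0124] q [ 0.38  0.57  1.84 -0.    0.73 -1.36]
[0.0169, 0.0, 0.0016] [-0.3505, 0.0039, -0.0066] rows 2.1
[0.0169, 0.0, 0.0016] [-0.3527, 0.4726, -1.1781] rows 7.9
[0.0169, 0.0, 0.0016] [-0.0537, 0.2743, -1.1887] rows 7.3
```

Call:
{"api": "arm_command", "payload": {"moves": [[[0, 0, 0, -0.1, 0, 0, 0.9], [0, 0, 0, -0.3, 0, 0, 0.9], [0.017, 0, 0.001, -0.35, 0.1, -0.2, 0.9], [0.017, 0, 0.001, -0.35, 0.3, -0.7, 0.9], [0.017, 0, 0.001, -0.35, 0.3, -0.7, 0.9], [0.017, 0, 0.001, -0.35, 0.3, -0.7, 0.9], [0.017, 0, 0.001, -0.35, 0.3, -0.7, 0.9], [0.017, 0, 0.001, -0.35, 0.3, -0.7, 0.9], [0.017, 0, 0.001, -0.35, 0.3, -0.7, 0.9], [0.017, 0, 0.001, -0.35, 0.3, -0.7, 0.9]]]}}

```text
t: 10.0
tool_pos: [0.4287, 0.0798, 0.0989]
tool_rot: [-1.658, 1.57, 0.03]
contact_force: [-0.4, 1.0, -1.3]
grip_width: 0.171
```

```bash
python3 -c "
from plan import *
a=g2w(-.25)
plan([(*a,.1,G[2]),(*a,.0284,G[2])])"
```

```text
t 10.0 F [-0.37  1.01 -1.32] grip 0.171 pos [0.4287 0.0798 0.0989] q [ 0.03  0.31  2.    0.    0.82 -1.66]
[-0.0004, -0.0, 0.0003] [-0.0045, 0.0657, -0.4866] rows 2.9
[-0.0004, -0.0, 0.0003] [0.2819, 0.0659, -0.4866] rows 3.4
```

Call:
{"api": "arm_command", "payload": {"moves": [[[0, 0, 0, 0, 0.066, -0.487, 0.9], [0, 0, 0, 0, 0.066, -0.487, 0.9], [0, 0, 0, 0, 0.066, -0.487, 0.9], [0, 0, 0, 0, 0.066, -0.487, 0.9], [0, 0, 0, 0.15, 0.066, -0.487, 0.9], [0, 0, 0, 0.22, 0.066, -0.487, 0.9], [0, 0, 0, 0.22, 0.066, -0.487, 0.9], [0, 0, 0, 0.22, 0.066, -0.487, 0.9], [0, 0, 0, 0.22, 0.066, -0.487, 0.9]]]}}

```text
t: 10.75
tool_pos: [0.427, -0.0426, 0.0441]
tool_rot: [-2.53, 1.57, -0.839]
contact_force: [0.7, -0.4, -1.3]
grip_width: 0.174
```

```bash
python3 -c "
from plan import *
a=g2w(-.25)
plan([(*a,.0284,G[2])])
c=camera('top');f=c['frame'];cv2.imwrite('pics/t2.png',f)
d=camera('scene')['frame']; cv2.imwrite('pics/s2full.png',d)
im=np.hstack([cv2.resize(f[150:340,320:420],(316,600),interpolation=cv2.INTER_CUBIC),cv2.resize(d[190:390,290:450],(480,600),interpolation=cv2.INTER_CUBIC)]);cv2.imwrite('pics/c2.png',im)
"
```

```text
t 10.75 F [ 0.71 -0.35 -1.28] grip 0.174 pos [ 0.427  -0.0426  0.0441] q [-0.26  0.41  2.07 -0.    0.67 -1.95]
[0.0004, -0.0001, 0.0001] [0.0628, 0.0014, -0.0013] rows 0.4
```

View pics/c2.png

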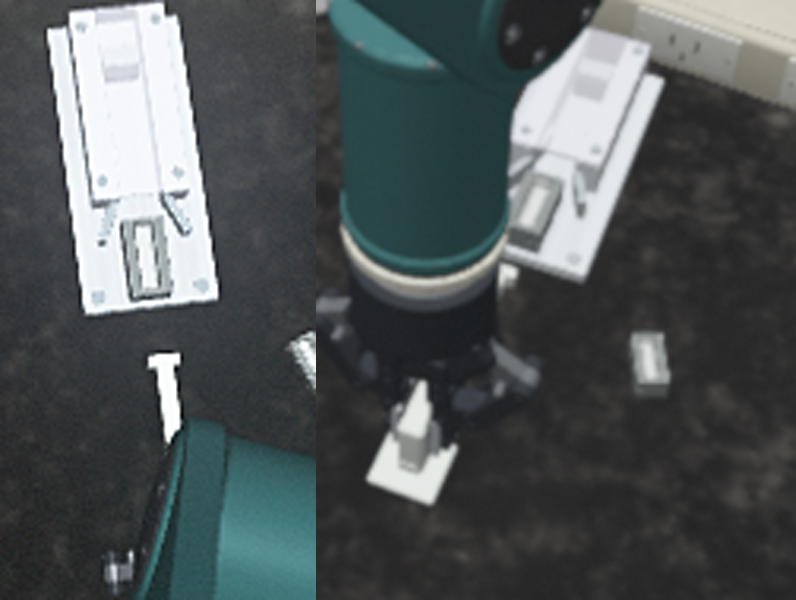

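Left: carrier at crop (147,258) square on the apron, stick nose at crop (165,356) pointing at it. Right: stick held level. I'll check the nose's lateral offset numerically.

```bash
python3 - <<'E'
from fit import *
f=cv2.imread("pics/t2.png"); c=camera("top"); c["frame"]=f
z=.0441-.0124+.012
g=cv2.cvtColor(f,cv2.COLOR_BGR2GRAY)[258:272,362:384]
m=(cv2.resize(g,None,fx=8,fy=8,interpolation=cv2.INTER_CUBIC)>120).astype(np.uint8)
n,l,st,_=cv2.connectedComponentsWithStats(m)
ys,xs=np.where(l==1+st[1:,4].argmax()); uv=np.c_[(xs+.5)/8-.5+362,(ys+.5)/8-.5+258]
q=(w(c,uv,z)-[*G[:2],0])@Ro.from_euler("z",G[2]).as_matrix()
q=q[:,:2]; fr=q[:,0].max(); nn=q[(q[:,0]>fr-.005)]
print("nose front x",fr.round(4),"lat range",nn[:,1].min().round(4),nn[:,1].max().round(4))
for a in(.03,.02,.01):
    s=q[(q[:,0]<fr-a+.002)&(q[:,0]>fr-a-.002)]
    if len(s):print("bar at",-a,s[:,1].min().round(4),s[:,1].max().round(4))
print(fit(c,CAR,[*g2w(-.043),G[2]],(352,210,380,250),999)[:2] if 0 else "")
E
python3 -c "
from plan import *
a=g2w(-.25);b=g2w(-.222)
plan([(*a,.0284,G[2]),(*b,.0284,G[2]),(*g2w(-.202),.0284,G[2])])"
```

```text
nose front x -0.1098 lat range -0.0099 0.0121
bar at -0.02 -0.0052 0.008
bar at -0.01 -0.0092 0.0124

t 10.9 F [-0.2  -0.46 -0.54] grip 0.17 pos [ 0.4273 -0.043   0.0446] q [-0.26  0.41  2.07 -0.    0.67 -1.95]
[0.0002, -0.0004, 0.0006] [0.0647, 0.0025, 0.0007] rows 0.4
[0.0002, -0.0004, 0.0006] [0.0649, -0.1095, 0.0007] rows 0.8
[0.0002, -0.0004, 0.0006] [0.0651, -0.1895, 0.0006] rows 1.2
```

Call:
{"api": "arm_command", "payload": {"moves": [[[0, 0, 0, 0.04, 0.002, -0.004, 0.9], [0, 0, 0, 0.065, 0.002, -0.004, 0.9], [0, 0, 0, 0.065, -0.05, -0.004, 0.9], [0, 0, 0, 0.065, -0.1, -0.004, 0.9], [0, 0, 0, 0.065, -0.13, -0.004, 0.9], [0, 0, 0, 0.065, -0.13, -0.004, 0.9], [0, 0, 0, 0.065, -0.13, -0.004, 0.9]]]}}

```text
t: 11.48
tool_pos: [0.4587, -0.0404, 0.0275]
tool_rot: [3.099, 1.57, -1.494]
contact_force: [-0.3, 0.5, -1.1]
grip_width: 0.174
```

```bash
cat > st.py <<'E'
from h import *
def st(n=6):
    "guide-frame TCP and mean push (along -x of guide reaction)"
    P=[];F=[]
    for _ in range(n):
        camera("wrist"); s=get_state(); P.append(s["tool_pos"]); F.append(s["contact_force"])
    R=Ro.from_euler("z",G[2]).as_matrix()
    P=np.mean(P,0);F=np.array(F)@R
    q=(P-[*G[:2],0])@R
    print("t",round(s["t"],2),"gpos mm",(q*1000).round(2),"F",F.mean(0).round(2),"sd",F.std(0).round(2),"rot",np.round(Ro.from_euler("xyz",s["tool_rot"]).as_matrix()[:,2],4))
if __name__=="__main__": st()
E
python3 st.py
```

```text
t 11.78 gpos mm [-218.97   -1.08   27.28] F [-0.18 -0.3  -1.08] sd [0.56 0.33 0.6 ] rot [-1.185e-01  9.930e-01 -1.000e-04]
```

Call:
{"api": "arm_command", "payload": {"moves": [[[0, 0, 0, -0.004, -0.012, 0, 0.9], [0, 0, 0, -0.004, -0.022, 0, 0.9], [0, 0, 0, -0.004, -0.03, 0, 0.9], [0, 0, 0, -0.004, -0.038, 0, 0.9], [0, 0, 0, -0.004, -0.046, 0, 0.9], [0, 0, 0, -0.004, -0.056, 0, 0.9], [0, 0, 0, -0.004, -0.066, 0, 0.9], [0, 0, 0, -0.004, -0.076, 0, 0.9], [0, 0, 0, -0.004, -0.086, 0, 0.9], [0, 0, 0, -0.004, -0.096, 0, 0.9], [0, 0, 0, -0.004, -0.106, 0, 0.9], [0, 0, 0, -0.004, -0.116, 0, 0.9]]]}}

```text
t: 12.78
tool_pos: [0.4876, -0.037, 0.0283]
tool_rot: [2.468, 1.57, -2.126]
contact_force: [-0.9, -0.6, -1.7]
grip_width: 0.175
```

```bash
python3 -c "
from st import *
st(3); cv2.imwrite('pics/t3.png',camera('top')['frame'])"
```

```text
t 12.93 gpos mm [-188.33   -1.45   28.34] F [ 0.12 -0.08 -1.29] sd [0.58 0.29 0.29] rot [-1.188e-01  9.929e-01 -5.000e-04]
```

Call:
{"api": "arm_command", "payload": {"moves": [[[0, 0, 0, 0, -0.01, 0.001, 0.9], [0, 0, 0, 0, -0.02, 0.001, 0.9], [0, 0, 0, 0, -0.03, 0.001, 0.9], [0, 0, 0, 0, -0.04, 0.001, 0.9], [0, 0, 0, 0, -0.05, 0.001, 0.9], [0, 0, 0, 0, -0.06, 0.001, 0.9], [0, 0, 0, 0, -0.07, 0.001, 0.9], [0, 0, 0, 0, -0.08, 0.001, 0.9], [0, 0, 0, 0, -0.09, 0.001, 0.9], [0, 0, 0, 0, -0.1, 0.001, 0.9], [0, 0, 0, 0, -0.11, 0.001, 0.9], [0, 0, 0, 0, -0.12, 0.001, 0.9]]]}}

```text
t: 13.98
tool_pos: [0.5173, -0.0332, 0.0282]
tool_rot: [2.415, 1.57, -2.178]
contact_force: [-2.1, -1.5, -1.1]
grip_width: 0.173
```

```bash
python3 -c "
from st import *
st(3); cv2.imwrite('pics/t4.png',camera('top')['frame'])"
```

```text
t 14.13 gpos mm [-158.11   -1.24   28.37] F [ 0.07 -0.5  -1.21] sd [0.4  0.33 0.49] rot [-1.188e-01  9.929e-01 -6.000e-04]
```

Call:
{"api": "arm_command", "payload": {"moves": [[[0, 0, 0, 0, -0.01, 0, 0.9], [0, 0, 0, 0, -0.02, 0, 0.9], [0, 0, 0, 0, -0.03, 0, 0.9], [0, 0, 0, 0, -0.04, 0, 0.9], [0, 0, 0, 0, -0.05, 0, 0.9], [0, 0, 0, 0, -0.06, 0, 0.9], [0, 0, 0, 0, -0.07, 0, 0.9], [0, 0, 0, 0, -0.08, 0, 0.9], [0, 0, 0, 0, -0.09, 0, 0.9], [0, 0, 0, 0, -0.1, 0, 0.9], [0, 0, 0, 0, -0.11, 0, 0.9], [0, 0, 0, 0, -0.12, 0, 0.9]]]}}

```text
t: 15.18
tool_pos: [0.5471, -0.0296, 0.0283]
tool_rot: [2.486, 1.57, -2.107]
contact_force: [-1.8, -1.1, -0.4]
grip_width: 0.17
```

```bash
python3 -c "
from st import *
st(3); cv2.imwrite('pics/t4.png',camera('top')['frame'])
f=cv2.imread('pics/t4.png'); cv2.imwrite('pics/c4.png',cv2.resize(f[140:260,325:405],(400,600),interpolation=cv2.INTER_CUBIC))"
```

```text
t 15.33 gpos mm [-128.21   -1.15   28.32] F [-0.21  0.13 -0.71] sd [0.92 0.33 0.49] rot [-1.188e-01  9.929e-01 -5.000e-04]
```

View pics/c4.png

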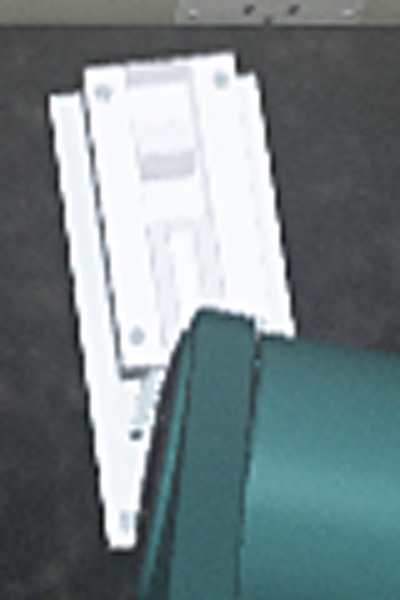

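The carrier is in the tunnel, its front at crop y≈225. The stop's face shows through the clear cover at y≈178, roughly 20 mm ahead. I'll take most of that, then feel.

Call:
{"api": "arm_command", "payload": {"moves": [[[0, 0, 0, 0, -0.004, 0, 0.9], [0, 0, 0, 0, -0.008, 0, 0.9], [0, 0, 0, 0, -0.012, 0, 0.9], [0, 0, 0, 0, -0.016, 0, 0.9], [0, 0, 0, 0, -0.02, 0, 0.9], [0, 0, 0, 0, -0.024, 0, 0.9], [0, 0, 0, 0, -0.028, 0, 0.9], [0, 0, 0, 0, -0.032, 0, 0.9], [0, 0, 0, 0, -0.036, 0, 0.9], [0, 0, 0, 0, -0.04, 0, 0.9], [0, 0, 0, 0, -0.044, 0, 0.9], [0, 0, 0, 0, -0.048, 0, 0.9]]]}}

```text
t: 16.38
tool_pos: [0.5588, -0.0282, 0.0282]
tool_rot: [2.114, 1.57, -2.479]
contact_force: [-3.2, -0.9, -0.1]
grip_width: 0.168
```

Call:
{"api": "arm_command", "payload": {"moves": [[[0, 0, 0, 0, -0.002, 0, 0.9], [0, 0, 0, 0, -0.004, 0, 0.9], [0, 0, 0, 0, -0.006, 0, 0.9]]]}}

```text
t: 16.63
tool_pos: [0.5603, -0.028, 0.0282]
tool_rot: [2.294, 1.57, -2.3]
contact_force: [-2.5, -0.5, 0.0]
grip_width: 0.175
```

```bash
python3 -c "
from st import *
st(3)"
```

```text
t 16.78 gpos mm [-115.46   -1.1    28.27] F [-2.41  0.85 -0.47] sd [0.68 0.04 0.53] rot [-1.186e-01  9.929e-01 -3.000e-04]
```

Call:
{"api": "arm_command", "payload": {"moves": [[[0, 0, 0, 0, -0.002, 0, 0.9], [0, 0, 0, 0, -0.004, 0, 0.9], [0, 0, 0, 0, -0.006, 0, 0.9], [0, 0, 0, 0, -0.006, 0, 0.9]]]}}

```text
t: 17.12
tool_pos: [0.5619, -0.0279, 0.0283]
tool_rot: [2.817, 1.57, -1.777]
contact_force: [-1.4, -0.1, -0.9]
grip_width: 0.173
```

Call:
{"api": "arm_command", "payload": {"moves": [[[0, 0, 0, 0, -0.002, 0, 0.9], [0, 0, 0, 0, -0.004, 0, 0.9], [0, 0, 0, 0, -0.006, 0, 0.9], [0, 0, 0, 0, -0.006, 0, 0.9]]]}}

```text
t: 17.45
tool_pos: [0.5634, -0.0277, 0.0282]
tool_rot: [2.662, 1.57, -1.932]
contact_force: [-2.7, 0.1, -0.1]
grip_width: 0.171
```

Call:
{"api": "arm_command", "payload": {"moves": [[[0, 0, 0, 0, -0.002, 0, 0.9], [0, 0, 0, 0, -0.004, 0, 0.9], [0, 0, 0, 0, -0.006, 0, 0.9], [0, 0, 0, 0, -0.006, 0, 0.9]]]}}

```text
t: 17.78
tool_pos: [0.5649, -0.0275, 0.0283]
tool_rot: [2.918, 1.57, -1.676]
contact_force: [-1.9, 0.1, -1.1]
grip_width: 0.171
```

Call:
{"api": "arm_command", "payload": {"moves": [[[0, 0, 0, 0, -0.002, 0, 0.9], [0, 0, 0, 0, -0.004, 0, 0.9], [0, 0, 0, 0, -0.006, 0, 0.9], [0, 0, 0, 0, -0.006, 0, 0.9]]]}}

```text
t: 18.12
tool_pos: [0.5664, -0.0274, 0.0283]
tool_rot: [2.863, 1.57, -1.731]
contact_force: [-1.9, 0.5, 0.1]
grip_width: 0.171
```

Call:
{"api": "arm_command", "payload": {"moves": [[[0, 0, 0, 0, -0.002, 0, 0.9], [0, 0, 0, 0, -0.004, 0, 0.9], [0, 0, 0, 0, -0.005, 0, 0.9], [0, 0, 0, 0, -0.005, 0, 0.9]]]}}

```text
t: 18.45
tool_pos: [0.5675, -0.0272, 0.0282]
tool_rot: [2.587, 1.57, -2.006]
contact_force: [-1.2, -0.4, -0.7]
grip_width: 0.172
```

Call:
{"api": "arm_command", "payload": {"moves": [[[0, 0, 0, 0, -0.002, 0, 0.9], [0, 0, 0, 0, -0.004, 0, 0.9], [0, 0, 0, 0, -0.005, 0, 0.9], [0, 0, 0, 0, -0.005, 0, 0.9]]]}}

```text
t: 18.78
tool_pos: [0.5688, -0.027, 0.0283]
tool_rot: [2.702, 1.57, -1.892]
contact_force: [-3.2, 0.4, -0.6]
grip_width: 0.175
```

Call:
{"api": "arm_command", "payload": {"moves": [[[0, 0, 0, 0, -0.002, 0, 0.9], [0, 0, 0, 0, -0.004, 0, 0.9], [0, 0, 0, 0, -0.004, 0, 0.9], [0, 0, 0, 0, -0.004, 0, 0.9]]]}}

```text
t: 19.12
tool_pos: [0.5699, -0.0269, 0.0282]
tool_rot: [2.967, 1.57, -1.627]
contact_force: [-1.7, -0.2, -1.2]
grip_width: 0.174
```

Call:
{"api": "arm_command", "payload": {"moves": [[[0, 0, 0, 0, -0.002, 0, 0.9], [0, 0, 0, 0, -0.004, 0, 0.9], [0, 0, 0, 0, -0.005, 0, 0.9], [0, 0, 0, 0, -0.005, 0, 0.9]]]}}

```text
t: 19.45
tool_pos: [0.5706, -0.0268, 0.0282]
tool_rot: [1.853, 1.57, -2.74]
contact_force: [-3.9, -1.5, -0.7]
grip_width: 0.171
```

```bash
python3 -c "
from st import *
st(5)"
```

```text
t 19.7 gpos mm [-105.16   -1.09   28.21] F [-3.92  0.09 -0.07] sd [0.47 0.52 0.35] rot [-1.186e-01  9.929e-01 -2.000e-04]
```

Contact has begun: push 3.9 N against about 2 N of drag, with motion lagging. Now 0.5–0.75 mm steps.

Call:
{"api": "arm_command", "payload": {"moves": [[[0, 0, 0, 0, -0.001, 0, 0.9], [0, 0, 0, 0, -0.002, 0, 0.9], [0, 0, 0, 0, -0.003, 0, 0.9], [0, 0, 0, 0, -0.003, 0, 0.9]]]}}

```text
t: 20.03
tool_pos: [0.5708, -0.0267, 0.0281]
tool_rot: [1.637, 1.569, -2.956]
contact_force: [-5.6, -1.0, 0.7]
grip_width: 0.176
```

```bash
python3 -c "
from st import *
st(5)"
```

```text
t 20.28 gpos mm [-104.98   -1.02   28.15] F [-6.05 -0.58  1.01] sd [0.3  0.18 0.66] rot [-1.186e-01  9.929e-01 -1.000e-04]
```

Call:
{"api": "arm_command", "payload": {"moves": [[[0, 0, 0, 0, -0.002, 0, 0.9], [0, 0, 0, 0, -0.003, 0, 0.9], [0, 0, 0, 0, -0.005, 0, 0.9], [0, 0, 0, 0, -0.006, 0, 0.9]]]}}

```text
t: 20.62
tool_pos: [0.571, -0.0265, 0.0279]
tool_rot: [1.512, 1.567, -3.081]
contact_force: [-9.6, -0.8, 2.3]
grip_width: 0.173
```

```bash
python3 -c "
from st import *
st(5)"
```

```text
t 20.87 gpos mm [-104.65   -0.84   27.87] F [-8.   -0.11  1.6 ] sd [0.57 0.6  0.42] rot [-1.188e-01  9.929e-01  3.000e-04]
```

Call:
{"api": "arm_command", "payload": {"moves": [[[0, 0, 0, 0, -0.002, 0, 0.9], [0, 0, 0, 0, -0.004, 0, 0.9], [0, 0, 0, 0, -0.006, 0, 0.9], [0, 0, 0, 0, -0.006, 0, 0.9]]]}}

```text
t: 21.2
tool_pos: [0.5713, -0.0263, 0.0276]
tool_rot: [1.47, 1.564, -3.123]
contact_force: [-10.0, -2.7, 3.6]
grip_width: 0.175
```

```bash
python3 -c "
from st import *
st(5)"
```

```text
t 21.45 gpos mm [-104.36   -0.65   27.65] F [-10.59  -0.52   2.88] sd [0.24 0.26 0.43] rot [-1.188e-01  9.929e-01  6.000e-04]
```

Call:
{"api": "arm_command", "payload": {"moves": [[[0, 0, 0, 0, -0.002, 0, 0.9], [0, 0, 0, 0, -0.004, 0, 0.9], [0, 0, 0, 0, -0.006, 0, 0.9], [0, 0, 0, 0, -0.007, 0, 0.9]]]}}

```text
t: 21.78
tool_pos: [0.5716, -0.026, 0.0274]
tool_rot: [1.446, 1.562, 3.136]
contact_force: [-13.4, -2.2, 4.7]
grip_width: 0.172
```

```bash
python3 -c "
from st import *
st(6)"
```

```text
t 22.08 gpos mm [-104.04   -0.42   27.32] F [-12.78  -0.85   3.29] sd [0.31 0.27 0.07] rot [-0.1188  0.9929  0.0011]
```

Call:
{"api": "arm_command", "payload": {"moves": [[[0, 0, 0, 0, -0.001, 0, 0.9], [0, 0, 0, 0, -0.002, 0, 0.9], [0, 0, 0, 0, -0.003, 0, 0.9], [0, 0, 0, 0, -0.003, 0, 0.9]]]}}

```text
t: 22.42
tool_pos: [0.5717, -0.0259, 0.0273]
tool_rot: [1.444, 1.561, 3.134]
contact_force: [-15.4, -3.1, 5.4]
grip_width: 0.173
```

```bash
python3 -c "
from st import *
st(6)"
```

```text
t 22.72 gpos mm [-103.98   -0.35   27.27] F [-14.84  -0.89   4.26] sd [0.55 0.39 0.25] rot [-0.1188  0.9929  0.0013]
```

Call:
{"api": "arm_command", "payload": {"moves": [[[0, 0, 0, 0, 0, 0, 0.9], [0, 0, 0, 0, 0, 0, 0.9], [0, 0, 0, 0, 0, 0, 0.9], [0, 0, 0, 0, 0, 0, 0.9], [0, 0, 0, 0, 0, 0, 0.9], [0, 0, 0, 0, 0, 0, 0.9], [0, 0, 0, 0, 0, 0, 0.9], [0, 0, 0, 0, 0, 0, 0.9], [0, 0, 0, 0, 0, 0, 0.9], [0, 0, 0, 0, 0, 0, 0.9], [0, 0, 0, 0, 0, 0, 0.9], [0, 0, 0, 0, 0, 0, 0.9]]]}}

```text
t: 23.72
tool_pos: [0.5717, -0.0259, 0.0273]
tool_rot: [1.443, 1.561, 3.132]
contact_force: [-13.8, -3.1, 4.9]
grip_width: 0.176
```

```bash
python3 -c "
from st import *
st(8)"
```

```text
t 24.12 gpos mm [-103.98   -0.34   27.27] F [-14.52  -1.33   4.48] sd [0.69 0.57 0.42] rot [-0.1188  0.9929  0.0013]
```

Mean push is 14.6 N and steady, but near the upper edge. I'll ease off a touch and hold another full second mid-band.

Call:
{"api": "arm_command", "payload": {"moves": [[[0, 0, 0, 0, 0.002, 0, 0.9], [0, 0, 0, 0, 0.002, 0, 0.9], [0, 0, 0, 0, 0.002, 0, 0.9], [0, 0, 0, 0, 0.002, 0, 0.9], [0, 0, 0, 0, 0.002, 0, 0.9], [0, 0, 0, 0, 0.002, 0, 0.9], [0, 0, 0, 0, 0.002, 0, 0.9], [0, 0, 0, 0, 0.002, 0, 0.9], [0, 0, 0, 0, 0.002, 0, 0.9], [0, 0, 0, 0, 0.002, 0, 0.9], [0, 0, 0, 0, 0.002, 0, 0.9], [0, 0, 0, 0, 0.002, 0, 0.9]]]}}

```text
t: 25.12
tool_pos: [0.5717, -0.0259, 0.0273]
tool_rot: [1.44, 1.562, 3.13]
contact_force: [-13.2, -2.2, 2.8]
grip_width: 0.177
```

```bash
python3 -c "
from st import *
st(20)"
```

```text
t 26.12 gpos mm [-103.96   -0.38   27.31] F [-13.4   -1.04   3.69] sd [0.45 0.54 0.34] rot [-0.1188  0.9929  0.0012]
```

Held 13.4 N (sd 0.45) for 2 s. Now I'll withdraw straight back.

Call:
{"api": "arm_command", "payload": {"moves": [[[0, 0, 0, 0, 0.008, 0, 0.9], [0, 0, 0, 0, 0.016, 0, 0.9], [0, 0, 0, 0, 0.024, 0, 0.9], [0, 0, 0, 0, 0.04, 0, 0.9], [0, 0, 0, 0, 0.06, 0, 0.9], [0, 0, 0, 0, 0.08, 0, 0.9], [0, 0, 0, 0, 0.11, 0, 0.9], [0, 0, 0, 0, 0.14, 0, 0.9], [0, 0, 0, 0, 0.17, 0, 0.9], [0, 0, 0, 0, 0.2, 0, 0.9], [0, 0, 0, 0, 0.24, 0, 0.9], [0, 0, 0, 0, 0.28, 0, 0.9]]]}}

```text
t: 27.12
tool_pos: [0.5062, -0.0345, 0.0283]
tool_rot: [2.63, 1.57, -1.963]
contact_force: [-0.8, 0.3, -1.2]
grip_width: 0.17
```

Call:
{"api": "arm_command", "payload": {"moves": [[[0, 0, 0, 0, 0.04, 0, 0.9], [0, 0, 0, 0, 0.08, 0, 0.9], [0, 0, 0, 0, 0.12, 0, 0.9], [0, 0, 0, 0, 0.16, 0, 0.9], [0, 0, 0, 0, 0.2, 0, 0.9], [0, 0, 0, 0, 0.24, 0, 0.9], [0, 0, 0, 0, 0.28, 0, 0.9], [0, 0, 0, 0, 0.31, 0, 0.9], [0, 0, 0, 0, 0.33, 0, 0.9], [0, 0, 0, 0, 0.33, 0, 0.9], [0, 0, 0, 0, 0.33, 0, 0.9]]]}}

```text
t: 28.03
tool_pos: [0.4254, -0.0443, 0.0284]
tool_rot: [-2.766, 1.57, -1.077]
contact_force: [1.1, -0.0, -1.2]
grip_width: 0.177
```

```bash
python3 -c "
from st import *
st(3)
from plan import plan
plan([(*g2w(-.25),.0135,G[2])])"
```

```text
t 28.18 gpos mm [-250.75   -1.36   28.4 ] F [-0.24 -0.07 -1.02] sd [0.34 0.41 0.36] rot [-1.187e-01  9.929e-01 -8.000e-04]
t 28.18 F [-0.75  0.26 -1.17] grip 0.17 pos [ 0.4262 -0.0444  0.0284] q [-0.26  0.44  2.08 -0.    0.62 -1.95]
[-0.0001, -0.0002, 0.0003] [0.0596, -0.0025, 0.0055] rows 0.4
```

Call:
{"api": "arm_command", "payload": {"moves": [[[0, 0, 0, 0.02, 0, 0, 0.9], [0, 0, 0, 0.04, 0, 0, 0.9], [0, 0, 0, 0.052, 0, 0, 0.9], [0, 0, 0, 0.058, 0, 0, 0.9], [0, 0, 0, 0.062, 0, 0, 0.9], [0, 0, 0, 0.062, 0, 0, 0.9], [0, 0, 0, 0.062, 0, 0, 0.9]]]}}

```text
t: 28.77
tool_pos: [0.4251, -0.0441, 0.0127]
tool_rot: [1.945, 1.57, -2.648]
contact_force: [-0.5, 0.8, 0.0]
grip_width: 0.173
```

```bash
python3 -c "
from st import *
st(3)"
```

```text
t 28.92 gpos mm [-251.56   -1.06   12.83] F [-0.56  0.41  0.21] sd [0.15 0.54 0.86] rot [-1.186e-01  9.929e-01 -4.000e-04]
```

Stick weight is now on the worktop (Fz went from -1.1 to about 0). I'll open, then rise.

Call:
{"api": "arm_command", "payload": {"moves": [[[0, 0, 0, 0, 0, 0, -0.1], [0, 0, 0, 0, 0, 0, -0.1], [0, 0, 0, 0, 0, 0, -0.1], [0, 0, 0, 0, 0, 0, -0.1], [0, 0, 0, 0, 0, 0, -0.1], [0, 0, 0, -0.1, 0, 0, -0.1], [0, 0, 0, -0.3, 0, 0, -0.1], [0, 0, 0, -0.6, 0, 0, -0.1], [0, 0, 0, -0.6, 0, 0, -0.1], [0, 0, 0, -0.6, 0, 0, -0.1], [0, 0, 0, -0.6, 0, 0, -0.1]]]}}

```text
t: 29.83
tool_pos: [0.4274, -0.0447, 0.1654]
tool_rot: [-2.017, 1.564, -0.328]
contact_force: [0.2, -0.1, -0.1]
grip_width: 0.551
```

```bash
python3 -c "
from st import *
st(3)
f=camera('top')['frame']; d=camera('wrist')['frame']
im=np.hstack([cv2.resize(f[140:320,325:415],(300,600),interpolation=cv2.INTER_CUBIC),cv2.resize(d,(500,375))]) if 0 else np.zeros((600,800,3),np.uint8)
im[:,:300]=cv2.resize(f[140:320,325:415],(300,600),interpolation=cv2.INTER_CUBIC); im[:375,300:]=cv2.resize(d,(500,375))
im[375:,300:]=cv2.resize(f[130:328,60:500],(500,225))
cv2.imwrite('pics/fin.png',im)"
```

```text
t 29.98 gpos mm [-251.98   -0.84  162.59] F [-0.06 -0.22 -0.09] sd [0.2  0.45 0.35] rot [-1.185e-01  9.930e-01  6.000e-04]
```

View pics/fin.png

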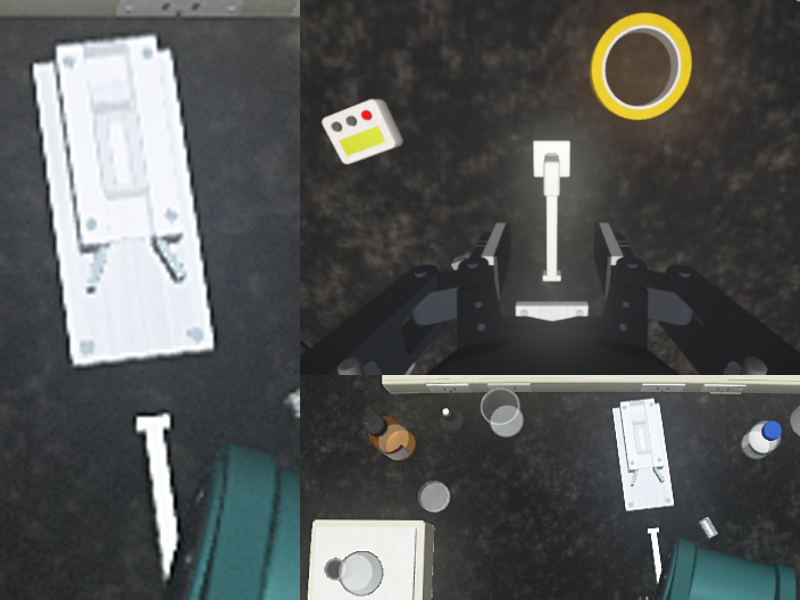

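The final view shows the carrier at crop (122,150), bearing on the stop at about (112,100). The stick stands on the worktop clear of the guide, the bystanders are where they were, and the gripper is free.

```bash
python3 -c "
from station import finish_job
print(finish_job())"
```

```text
the job is handed in; nothing more can be done
None
```

The carrier is fed through the guide and rests on the stop, the stick is standing on the worktop clear of the guide, and the job is handed in at about 30 s of the 72 s.

- **Feed:** I gripped the larger of the two carrier look-alikes, set it lengthwise on the apron and pushed it in with the held stick. The drag read about 2 N. The stop was felt with the carrier's front about 89 mm past the mouth; the stop's face seen through the clear cover had suggested 83–89 mm.
- **Press:** The push was first held at about 14.6 N, with single noisy readings up to 15.4 N. I eased it to a mean of 13.4 N (scatter 0.45 N) and held that for about 2 s, which leaves roughly 11 N on the stop. The highest force I read was 15.4 N, but readings came only at intervals, not continuously.
- **Side effect:** While pressing, the wrist also felt about 4–5 N upwards. I put this down to the stick's nose rubbing on the carrier as the arm flexed, so the drag may then have been a little above 2 N.
- **Last checks:** The final picture shows the carrier against the stop. The beaker, bottle and dish look unmoved and the gripper touches nothing. I judged this by eye; the carrier's final position was not measured to the millimetre.

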